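# Tip a peel-test plate into its nest and flip the clamp over it

## Task

Load the test plate for peeling: it is parked on its long edge in the plate holder, leaning on the two pins. Push it over with a fingertip so that it tips off the pins and lies flat in its nest, tape side up, then push the red clamp arm over and press it down until its rubber foot sits on the end of the plate. Do not lift or carry the plate, and leave the bottle, the weight and the vial where they stand.

Things in the scene. Friction and masses are not known exactly. Their poses are not given: they have to be found in the camera images.
- plate_holder: Fixed aluminium plate holder, base 93 x 214 x 10 mm (x -50 to +43, y -128 to +86 mm). Origin on its underside, below the middle of the nest; z up, +x from the two pins (robot's side) to the back, +y away from the clamp end. Two upright pins, 6 mm thick, reach 47 mm above the nest floor at x -43, y +48 and -48 mm.
- nest (a point): Middle of the nest floor, 10 mm above the holder's origin. The nest is the part of the base top inside four steel fences 3 mm high: holder x -29 to +30, y -65.5 to +65.5 mm, so the plate has 9 mm of play across and 6 mm along. Left of the holder stands the big tester, a solid box 0.27 m high, its near corner at about world x 0.5, y 0.12 m.
- test_plate: Steel plate 50 x 125 x 2 mm, 0.1 kg, yellow tape on one face. Own z: normal of the taped face (z 0 to 2 mm); x across (-25 to +25), y along (-72 to +53, tape tail to +72). Starts on its -x long edge, taped face to the pins, leaning on them 15 degrees past upright towards holder -x. Lying in the nest its axes are parallel to the holder's and its origin is near holder x 0, y 9.5, z 10 mm.
- plate_foot (a point): Middle of the plate's lower long edge, which stands free on the nest floor at holder x -28 mm. While the plate is tipped over, friction keeps it within about 5 mm of that place.
- plate_top (a point): Middle of the plate's upper long edge, 48 mm above the nest floor at the start. Pushed about 15 mm towards holder +x, from the robot's side between the pins, it passes upright; the plate then falls into the nest by itself.
- clamp_arm (a joint): Hinge of the red clamp arm, rad. 0: open, the arm leaning outwards (holder -y), 20 degrees past upright. 0.35: straight up. 1.92: closed, level towards holder +y, its rubber foot on the plate (1.97 if no plate is there). Stiff: it stays where it is left, and needs about 1.5 N at the knob.
- clamp_hinge (a point): Hinge axis of the clamp arm, parallel to holder x, at holder x 0, y -95, z 26 mm. The arm, 12 mm wide and 8 mm thick, ends 50 mm from it.
- clamp_knob (a point): Middle of the end face of the black knob, 17 mm across. The knob stands square on the arm, 43 mm from the hinge; its face is 18 mm off the arm's middle line, on the outer side (holder -y) while open, on top when closed, then at holder y -52, z 44 mm. The rubber foot, 11 mm across, is on the arm's other side.
- dropper_bottle: Amber dropper bottle, 31 mm across, 92 mm tall, upright; leave it. Origin under its base.
- brass_weight: Brass weight with a knob, 30 mm across, 44 mm tall; leave it. Origin under its base.
- vial: Brown screw vial with a blue cap, 30 mm across, 66 mm tall; leave it. Origin under its base.

How it is judged:
On the way, in this order (a step that is already met when the one before it is completed fails the run):
1. the plate lies flat in its nest, tape side up (angle between test_plate's own z axis and vertical below 0.04 rad and x of test_plate in the frame of plate_holder between -0.006 and 0.006 m and y of test_plate in the frame of plate_holder between 0.0035 and 0.0155 m and z of test_plate in the frame of plate_holder between 0.008 and 0.0125 m), for 0.2 s.
2. the clamp arm is down on the plate (all of step 1 and value of joint clamp_arm above 1.86 rad), for 0.2 s.
At the end, for the whole second after the job is handed in: The plate lies at rest in its nest, tape side up: tilted less than 0.04 rad, its underside within 2.5 mm of the nest floor, within 6 mm of the middle of the nest along and across; the clamp arm is closed on it (joint over 1.86 rad) (all of step 2 and linear speed of test_plate below 0.02 m/s); the robot touches nothing.
It fails at once if the plate is lifted: its lower edge more than 15 mm off the nest floor (z of plate_foot in the frame of plate_holder above 0.025 m).
It fails at once if the plate is carried or shoved: its lower edge more than 30 mm from where it stood (distance of plate_foot from where it was at the start of the episode above 0.03 m).
It fails at once if the dropper bottle is moved more than 20 mm or tipped over (distance of dropper_bottle from where it was at the start of the episode above 0.02 m or angle between dropper_bottle's own z axis and vertical above 0.35 rad).
It fails at once if the brass weight is moved more than 20 mm or tipped over (distance of brass_weight from where it was at the start of the episode above 0.02 m or angle between brass_weight's own z axis and vertical above 0.35 rad).
It fails at once if the vial is moved more than 20 mm or tipped over (distance of vial from where it was at the start of the episode above 0.02 m or angle between vial's own z axis and vertical above 0.35 rad).
It also fails if it takes over 51 s, if anything falls off the work surface, if the arm or the gripper's body presses on something with over 40 N, if the wrist force passes 120 N, or if a joint passes its speed limit or range.

## Robot

A 6-joint arm with a two-finger parallel gripper is mounted at the origin on a cart in front of the work surface, level with it; the furniture and walls round the work are solid. World frame = base frame: x ahead of the robot, y to its left, z up, the work surface at z = 0. Lengths are in m, angles in rad, forces in N, time in s.
With the tool pointing down it reaches from about 0.375 to 0.9 m from the base axis. Payload 3.1 kg.
Tool frame: the origin (TCP) lies midway between the tips of the shut fingers; the grasp point (between the pads) lies 19 mm behind it; z points along the fingers, y is the line along which they close (so a half turn about z gives the same grasp; the last joint's range is limited). The gripper opens to 87 mm and grips with 3 to 60 N. Pads are 19 mm wide; open, the fingers measure 117 mm over their backs; the gripper's body (75 mm by 190 mm) begins 51 mm behind the grasp point.
Start: joints at [-1.373, 0.527, 1.433, -0, 1.181, -0.178], TCP at [0.23, -0.581, 0.223] pointing down, gripper open.
Joint ranges: [-3.08, 3.08], [-0.75, 2.2], [0.22, 2.44], [-1.43, 4.57], [0, 2.65], [-2.85, 2.85]. Speed limits (rad/s): [2.79, 2.79, 3.14, 3.14, 3.14, 3.14].

## Interface

Orientations are given as a rotation vector (axis times angle).
In Python, from rig import env, viewer gives the robot as it stands.
- The arm moves only by the tool drive_tool, never from a script. Its argument "moves" is a list of rows, each a list of 7 numbers: the opening, from 0 (shut) to 1 (fully open), then the shift along the tool's x, y, z in m, then the turn, a rotation vector about the tool's x, y, z in rad. In form: [[jaw, tx, ty, tz, rx, ry, rz], ...]. A call has 1 to 8 rows; each row shifts and turns the commanded pose from where the row before left it, along the tool's axes as they then stand; what a row does not reach is not made up. A row lasts 1/10 s, in which the tool goes at most 50 mm and 8.59 degrees, less where a joint would pass 70% of its speed; a pose out of reach is approached as far as the arm can. A call is refused whole if a number of a shift passes 0.05 or a number of a turn 0.15, either way. A call with a gripper value outside its range is refused whole. The fingers move at their own pace and stop on an object; "grip_force" is the grip in N (left out, the last holds). Time passes only in rows, so rows that do not move let the fingers close. It gives the time, the measured TCP pose, the force, the opening and the grip force at its end, in the units of the state.
- env.read_state(): the state, without advancing time (a new reading comes with each control period).
- viewer.get_image(name): name is "side" or "top"; returns the picture (480x640x3 uint8, red, green, blue); there is no depth.
- viewer.get_calibration(name): a dict with "fov_y" (degrees; the focal length in pixels is half the picture's height over the tangent of half this angle, whatever the lens; pixels are square), "cx", "cy" (the principal point, pixels), "k1" (the pictures are not rectified: a ray, as slopes to the right and down, at radius r is drawn at 1 + k1 r^2 times it, then the intrinsics apply), "origin" and "attitude" of the camera in the world. Camera axes: x right, y up, looking along -z (the intrinsics and any distortion apply to the point x, -y, -z); pixel columns grow to the right and rows downward; lengths in m; the calibration is good to about 2 mm. A picture is of the moment at which its call begins. get_calibration takes no time and is no camera call.
- env.close_job(): hands the job in; it is judged then, once.
The state is a dict: "t": time; "joints": joint angles; "dq": joint speeds; "joint_efforts": joint torques, N m; "position": TCP position; "ee_rot": TCP orientation; "ft_force": force on the tool from outside, world axes, zero at the start; "wrist_torque": the same for the moment, N m; "finger_gap": opening from 0.0 (shut) to 1.0 (fully open); "gripper_force": force on a finger pad.
Only numpy, scipy, OpenCV 4.12 (cv2) and the standard library are available. Lean on these libraries where they do the work, as an engineer would, in place of code of your own. Each camera call takes 0.05 s, during which the arm holds its last target. There are 200 camera calls.

## Working session

There is one attempt and no reset: what is moved stays moved. The work goes in short steps, Python scripts to look and compute and a tool call to move; the robot and the scene stay as the last step left them, time stands still between calls to the robot, and variables do not carry over. Pictures are saved under pics/ and viewed, at most 10 in all, crops included, and the job is handed in when it is done.

Besides the shell and the picture viewer there is one more tool, called as name(argument=value, ...), one argument or row to a line, values as JSON. drive_tool: Moves the arm, as the interface text tells. Its arguments: {"type":"object","properties":{"moves":{"type":"array","items":{"type":"array","items":{"type":"number"}}},"grip_force":{"type":"number"}},"required":["moves"]}

```bash
mkdir -p pics; python3 - <<'E'
from rig import env, viewer
import cv2
for n in("side","top"):
    cv2.imwrite(f"pics/{n}0.png",viewer.get_image(n)[:,:,::-1]); print(n,viewer.get_calibration(n))
s=env.read_state();print({k:s[k] for k in("t","position","ee_rot","ft_force","finger_gap")})
E
```

```text
side {'fov_y': 43.50078529967721, 'cx': 317.53043165345946, 'cy': 238.79518916329653, 'k1': -0.02869366370566072, 'origin': array([ 0.58743334, -0.81948192,  0.61946661]), 'attitude': array([ 0.89260401, -0.01487613, -0.04088241])}
top {'fov_y': 48.190830261898945, 'cx': 323.31846718065975, 'cy': 234.31888849097922, 'k1': 0.012143214271900585, 'origin': array([ 0.45729637, -0.15386844,  0.90577139]), 'attitude': array([ 0.14795887, -0.11046741, -1.55914568])}
{'t': 0.1, 'position': array([ 0.22984758, -0.58049129,  0.22167127]), 'ee_rot': array([-3.08407261e+00, -5.87980395e-01,  2.50947898e-05]), 'ft_force': array([-0.55791946,  0.0706751 , -0.22731245]), 'finger_gap': 1.0023473580525613}
```

View pics/side0.png

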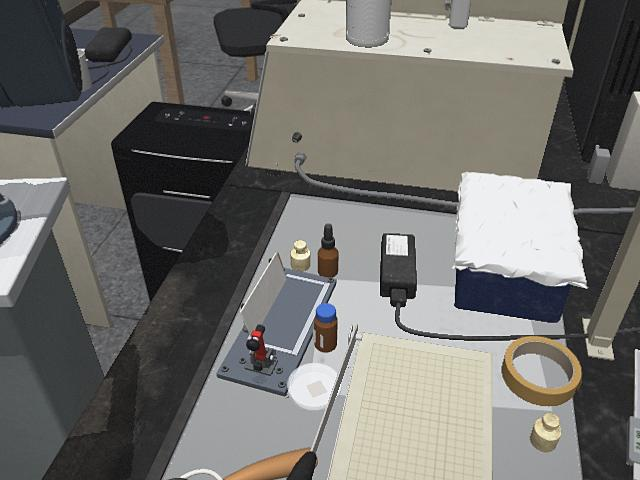

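View pics/top0.png

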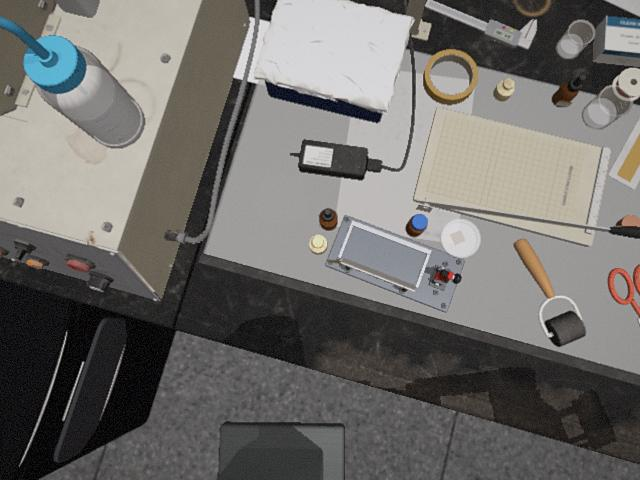

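The top view has the holder spanning about (328–466, 217–310), its clamp end on the right. The side view shows the plate leaning near (263, 295) and the red clamp near (258, 345). I'll zoom in on both to pick out corner points.

```bash
python3 - <<'E'
import cv2
a=cv2.imread("pics/top0.png")[195:325,290:490]; cv2.imwrite("pics/topc.png",cv2.resize(a,None,fx=4,fy=4,interpolation=cv2.INTER_CUBIC))
a=cv2.imread("pics/side0.png")[215:400,205:355]; cv2.imwrite("pics/sidec.png",cv2.resize(a,None,fx=3.2,fy=3.2,interpolation=cv2.INTER_CUBIC))
E
```

```text
(no output)
```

View pics/topc.png

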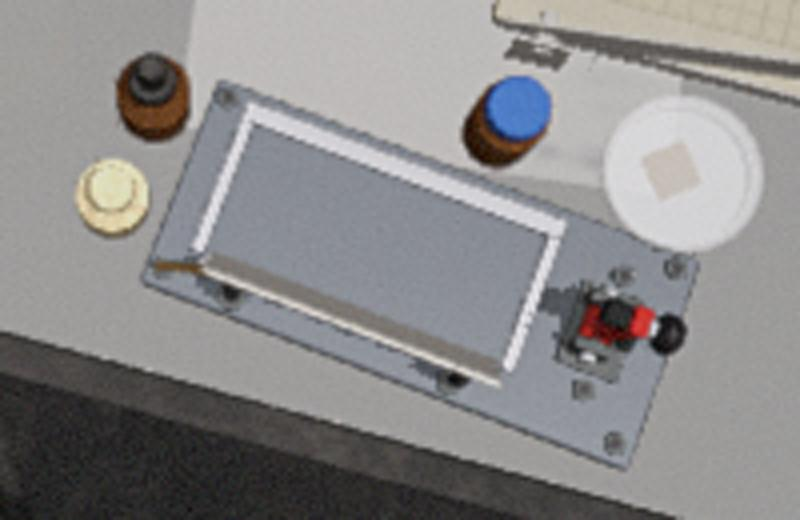

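View pics/sidec.png

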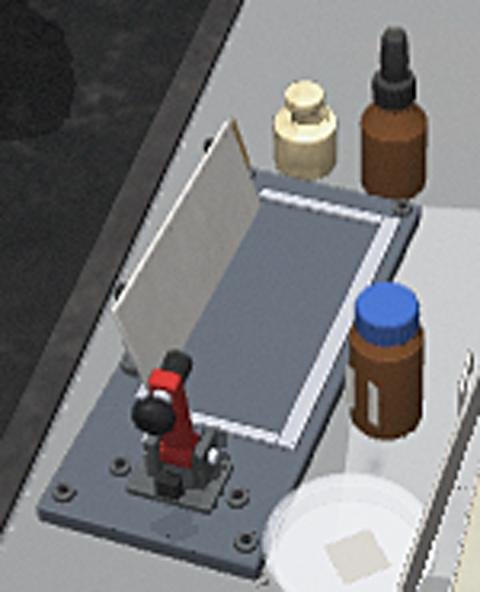

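The top crop shows the base corners at (220,83), (697,255), (628,468) and (143,280). The plate's top edge runs (205,265)–(500,383) and the knob is at (668,334). In the side crop the base corners are at (40,512), (262,567) and (420,208). The plate's top corners are (233,122) and (113,305), and the knob is at (153,413).

```bash
cat > h.py <<'E'
import numpy as np, cv2
from rig import env, viewer
from scipy.optimize import least_squares
from scipy.spatial.transform import Rotation as R
def proj(n,P):
    c=viewer.get_calibration(n); f=240/np.tan(np.radians(c["fov_y"]/2))
    p=(np.atleast_2d(P)-c["origin"])@R.from_rotvec(c["attitude"]).as_matrix()
    u=np.c_[p[:,0],-p[:,1]]/-p[:,2:]; u=u*(1+c["k1"]*(u**2).sum(1,keepdims=True))
    return u*f+[c["cx"],c["cy"]]
def tri(a,b): 
    return least_squares(lambda P:np.r_[(proj("top",P)-a).ravel(),(proj("side",P)-b).ravel()],[.5,-.1,.03])
T=lambda u,v:np.array([290+u/4,195+v/4]); S=lambda u,v:np.array([205+u/3.2,215+v/3.2])
def h2w(q,P): 
    return np.c_[R.from_euler('z',q[2]).apply(np.c_[np.atleast_2d(P)[:,:2],np.zeros(len(np.atleast_2d(P)))])[:,:2]+q[:2],np.atleast_2d(P)[:,2]]
E
python3 - <<'E'
from h import *
B=np.array([[43,86,10],[43,-128,10],[-50,-128,10],[-50,86,10]])/1e3
t=np.array([T(220,83),T(697,255),T(628,468),T(143,280)]); s=np.array([S(420,208),S(262,567),S(40,512)])
g=lambda q:np.r_[(proj("top",h2w(q,B))-t).ravel(),(proj("side",h2w(q,B[:3]))-s).ravel()]
r=least_squares(g,[.45,-.15,-.3]); q=r.x; print("holder",q,np.round(r.fun,1)); np.save("q.npy",q)
inv=lambda P:h2w([0,0,-q[2]],(P-[q[0],q[1],0]))*1e3
for n,a,b in [("plate+y",T(205,265),S(233,122)),("plate-y",T(500,383),S(113,305)),("knob",T(668,334),S(153,413)),("backcorner",T(220,83),S(420,208)),("backcorner-",T(697,255),S(262,567)),("vialcap",T(520,107),S(387,300)),("bottletip",T(152,70),S(394,33)),("weighttop",T(111,187),S(306,88))]:
    x=tri(a,b); print(n,x.x.round(4),inv(x.x).round(1),x.fun.round(1))
E
```

```text
holder [ 0.57002583 -0.23113352 -0.3533802 ] [-1.7 -1.  -0.7  0.1 -1.4 -0.5 -1.9  0.7 -0.   1.3 -0.3  2.8 -0.2  1.4]
plate+y [ 0.5552 -0.1616  0.0648] [[-38.   60.1  64.8]] [-0.1 -0.6 -0.5  0.1]
plate-y [ 0.5091 -0.276   0.0679] [[-41.6 -63.2  67.9]] [-0.  -0.2 -0.2  0. ]
knob [ 0.5281 -0.3396  0.075 ] [[  -1.8 -116.3   75. ]] [-0.1 -0.3 -0.2  0. ]
backcorner [ 0.6389 -0.168   0.0148] [[42.7 83.  14.8]] [-0.1 -0.8 -0.7  0.2]
backcorner- [ 0.5662 -0.3659  0.0152] [[  43.1 -127.8   15.2]] [-0.1 -0.4 -0.3  0.1]
vialcap [ 0.6175 -0.2848  0.0744] [[ 63.1 -33.9  74.4]] [-0.1 -0.7 -0.6  0.1]
bottletip [ 0.6276 -0.1405  0.0958] [[ 22.6 104.9  95.8]] [-0.1 -1.  -0.9  0.2]
weighttop [ 0.5881 -0.1237  0.0522] [[-20.2 107.   52.2]] [-0.1 -0.7 -0.6  0.1]
```

drive_tool(
  moves=[
    [0,0,0,0,0,0,0.146],
    [0,0,0,0,0,0,0.146],
    [0,0,0,0,0,0,0.146],
    [0,0,0,0,0,0,0.146],
    [0,0,0,0,0,0,0.146],
    [0,0.02,-0.04,0,0,0,0],
    [0,0.02,-0.04,0,0,0,0],
    [0,0.02,-0.04,0,0,0,0],
  ],
)

```text
t: 0.9
position: [0.3282, -0.4881, 0.2219]
ee_rot: [-3.091, 0.554, 0.001]
ft_force: [0.1, -0.2, -0.8]
finger_gap: 0.359
gripper_force: 0.0
```

drive_tool(
  moves=[
    [0,0.02,-0.04,0,0,0,0],
    [0,0.02,-0.04,0,0,0,0],
    [0,0.02,-0.04,0.01,0,0,0],
    [0,0,-0.04,0.02,0,0,0],
    [0,0,-0.04,0.03,0,0,0],
    [0,0,-0.04,0.03,0,0,0],
    [0,0,-0.04,0.03,0,0,0],
    [0,0,0,0,0,0,0],
  ],
)

```text
t: 1.7
position: [0.4782, -0.2401, 0.0985]
ee_rot: [-3.087, 0.543, 0.017]
ft_force: [-0.6, 0.1, -0.6]
finger_gap: 0.009
gripper_force: 0.0
```

```bash
cat >> h.py <<'E'
def where():
    q=np.load("q.npy"); s=env.read_state(); p=s["position"]; M=R.from_rotvec(s["ee_rot"]).as_matrix()
    print("t",round(s["t"],2),"holder mm",(h2w([0,0,-q[2]],p-[q[0],q[1],0])*1e3).round(1),"toolx yaw",round(np.arctan2(M[1,0],M[0,0])-q[2],4),"zdir",M[:,2].round(3),"gap",round(s["finger_gap"],3),"F",s["ft_force"].round(2))
    return p,M
E
python3 - <<'E'
from h import *
p,M=where()
print(proj("top",p),proj("side",p))
a=viewer.get_image("top")[:,:,::-1][170:320,290:490]; b=viewer.get_image("side")[:,:,::-1][170:380,205:365]
cv2.imwrite("pics/c1.png",np.hstack([cv2.resize(a,(400,300),interpolation=2),cv2.resize(b,(400,525),interpolation=2)[:300] if 0 else cv2.resize(b,(229,300),interpolation=2)]))
cv2.imwrite("pics/c1s.png",cv2.resize(b,(448,588),interpolation=2))
E
```

```text
t 1.7 holder mm [[-83.  -40.1  98.5]] toolx yaw 0.0055 zdir [-0.009  0.009 -1.   ] gap 0.009 F [-0.58  0.14 -0.58]
[[394.0411004  309.90462877]] [[215.70054504 274.35404504]]
```

View pics/c1s.png

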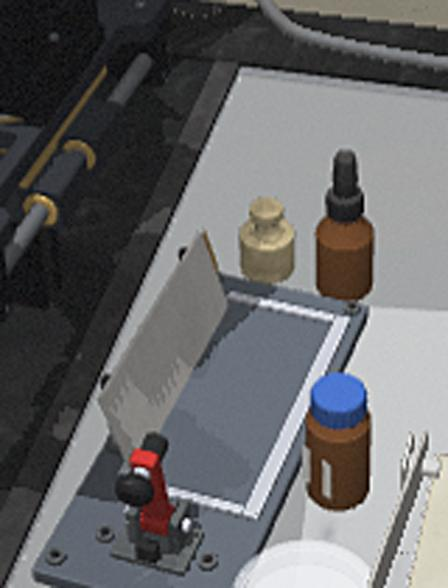

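The gripper is dark against the dark counter, with its tip somewhere near crop (30–45, 280), so I can't fix it exactly here. I'll move to the push start pose and take brightened crops.

drive_tool(
  moves=[
    [0,0.005,-0.02,0.02,0,0,0],
    [0,0.005,-0.02,0.02,0,0,0],
    [0,0,0,0.008,0,0,0],
    [0,0,0,0,0,0,0],
  ],
)

```text
t: 2.2
position: [0.504, -0.2144, 0.0543]
ee_rot: [3.092, -0.553, -0.001]
ft_force: [-0.5, 0.1, 0.2]
finger_gap: 0.006
gripper_force: 0.0
```

```bash
python3 - <<'E'
from h import *
p,M=where()
print(proj("top",p),proj("side",p))
g=lambda im:(255*(im/255.)**.45).astype(np.uint8)
a=g(viewer.get_image("top")[:,:,::-1][200:325,330:460]); b=g(viewer.get_image("side")[:,:,::-1][200:325,190:320])
cv2.imwrite("pics/c2.png",np.hstack([cv2.resize(i,(400,385),interpolation=2) for i in(a,b)]))
E
```

```text
t 2.2 holder mm [[-67.8  -7.1  54.3]] toolx yaw -0.0002 zdir [-0. -0. -1.] gap 0.006 F [-0.52  0.11  0.23]
[[374.50541631 293.96666321]] [[239.79832195 285.11125805]]
```

View pics/c2.png

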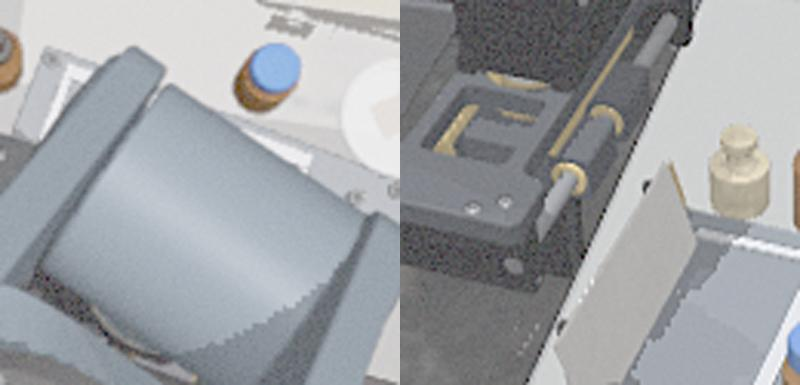

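The fingertips sit hidden behind the plate and the gripper body is clear above the pins. Next I lower slightly and push slowly.

drive_tool(
  moves=[
    [0,0.005,-0.005,0.008,0,0,0],
    [0,0.004,0,0,0,0,0],
    [0,0.004,0,0,0,0,0],
    [0,0.004,0,0,0,0,0],
    [0,0.004,0,0,0,0,0],
    [0,0.004,0,0,0,0,0],
    [0,0,0,0,0,0,0],
  ],
)

```text
t: 3.0
position: [0.5302, -0.2177, 0.0467]
ee_rot: [3.092, -0.552, 0.002]
ft_force: [-0.0, -1.3, -0.1]
finger_gap: 0.0
gripper_force: 0.0
```

```bash
python3 - <<'E'
from h import *
p,M=where()
g=lambda im:(255*(im/255.)**.6).astype(np.uint8)
b=g(viewer.get_image("side")[:,:,::-1][230:390,205:355])
cv2.imwrite("pics/c3.png",cv2.resize(b,None,fx=3,fy=3,interpolation=2))
E
```

```text
t 3.0 holder mm [[-42.   -1.1  46.7]] toolx yaw 0.0003 zdir [ 0.001 -0.001 -1.   ] gap 0.0 F [-0.01 -1.25 -0.11]
```

View pics/c3.png

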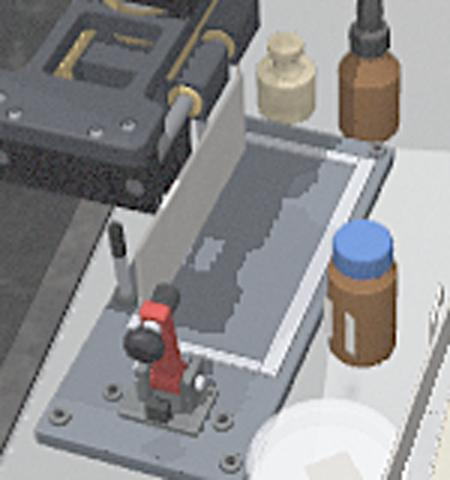

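The plate is off the pins and nearly upright, with its edge at crop (137,235)–(240,70) and its foot still in place. I'll keep pushing slowly, then retract.

drive_tool(
  moves=[
    [0,0.004,0,0,0,0,0],
    [0,0.004,0,0,0,0,0],
    [0,0.004,0,0,0,0,0],
    [0,0.003,0,0,0,0,0],
    [0,0,0,0,0,0,0],
    [0,0,0,0,0,0,0],
    [0,0,0,0,0,0,0],
  ],
)

```text
t: 3.75
position: [0.5432, -0.2222, 0.0465]
ee_rot: [-3.092, 0.552, 0.001]
ft_force: [-0.4, -0.0, -0.1]
finger_gap: 0.003
gripper_force: 0.0
```

```bash
python3 - <<'E'
from h import *
p,M=where()
g=lambda im:(255*(im/255.)**.6).astype(np.uint8)
b=g(viewer.get_image("side")[:,:,::-1][230:390,205:355])
cv2.imwrite("pics/c4.png",cv2.resize(b,None,fx=3,fy=3,interpolation=2))
E
```

```text
t 3.75 holder mm [[-28.3  -0.9  46.5]] toolx yaw 0.0001 zdir [-0.  0. -1.] gap 0.003 F [-0.41 -0.02 -0.12]
```

View pics/c4.png

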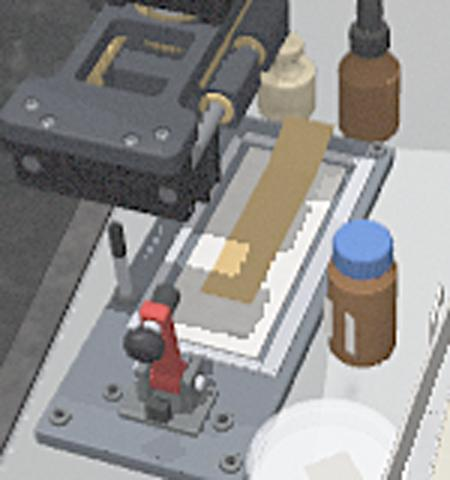

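The plate is down flat with the tape side up at crop (180–330, 120–360). Next: up, and round to the outside of the clamp.

drive_tool(
  moves=[
    [0,0,0,-0.035,0,0,0],
    [0,0,0,-0.035,0,0,0],
    [0,0.007,0.04,0,0,0,0],
    [0,0.007,0.04,0,0,0,0],
    [0,0.007,0.04,0,0,0,0],
    [0,0.007,0.045,0,0,0,0],
    [0,0,0,0.03,0,0,0],
    [0,0,0,0,0,0,0],
  ],
)

```text
t: 4.6
position: [0.5097, -0.3861, 0.0833]
ee_rot: [-3.087, 0.555, 0.01]
ft_force: [-1.2, 1.5, -0.2]
finger_gap: 0.004
gripper_force: 0.0
```

```bash
python3 - <<'E'
from h import *
p,M=where()
print(proj("top",p),proj("side",p))
g=lambda im:(255*(im/255.)**.6).astype(np.uint8)
b=g(viewer.get_image("side")[:,:,::-1][250:410,205:355])
cv2.imwrite("pics/c5.png",cv2.resize(b,None,fx=3,fy=3,interpolation=2))
E
```

```text
t 4.6 holder mm [[  -2.9 -166.3   83.3]] toolx yaw -0.0026 zdir [-0.005  0.006 -1.   ] gap 0.004 F [-1.2   1.47 -0.22]
[[489.50184988 290.13047876]] [[233.81264462 371.40928569]]
```

View pics/c5.png

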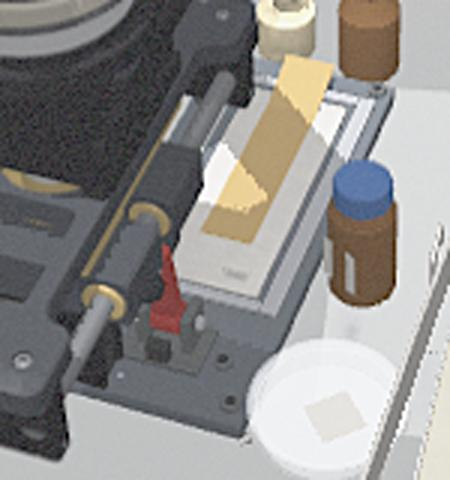

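The plate sits inside the fences. The finger is outside the clamp with its tip at about (100,380), so I lower it and push.

drive_tool(
  moves=[
    [0,0.002,0,0.014,0,0,0],
    [0,0,0,0.012,0,0,0],
    [0,0,-0.008,0,0,0,0],
    [0,0,-0.008,0,0,0,0],
    [0,0,0,0,0,0,0],
  ],
)

```text
t: 5.15
position: [0.5207, -0.3706, 0.0608]
ee_rot: [-3.093, 0.549, 0.0]
ft_force: [0.5, -0.2, 0.2]
finger_gap: 0.002
gripper_force: 0.0
```

drive_tool(
  moves=[
    [0,0,-0.006,0,0,0,0],
    [0,0,-0.006,0,0,0,0],
    [0,0,0,0,0,0,0],
  ],
)

```text
t: 5.45
position: [0.5245, -0.3603, 0.0609]
ee_rot: [-3.093, 0.55, -0.0]
ft_force: [-0.3, 0.5, 0.3]
finger_gap: 0.003
gripper_force: 0.0
```

drive_tool(
  moves=[
    [0,0,-0.006,0,0,0,0],
    [0,0,-0.006,0,0,0,0],
    [0,0,0,0,0,0,0],
  ],
)

```text
t: 5.75
position: [0.5288, -0.3498, 0.0609]
ee_rot: [3.092, -0.551, 0.001]
ft_force: [0.4, 0.1, 0.7]
finger_gap: 0.001
gripper_force: 0.1
```

```bash
python3 - <<'E'
from h import *
p,M=where()
g=lambda im:(255*(im/255.)**.5).astype(np.uint8)
b=g(viewer.get_image("side")[:,:,::-1][290:410,205:325])
cv2.imwrite("pics/c6.png",cv2.resize(b,None,fx=4,fy=4,interpolation=2))
E
```

```text
t 5.75 holder mm [[   2.4 -125.6   60.9]] toolx yaw 0.0007 zdir [ 0.001 -0.001 -1.   ] gap 0.001 F [0.45 0.1  0.73]
```

View pics/c6.png

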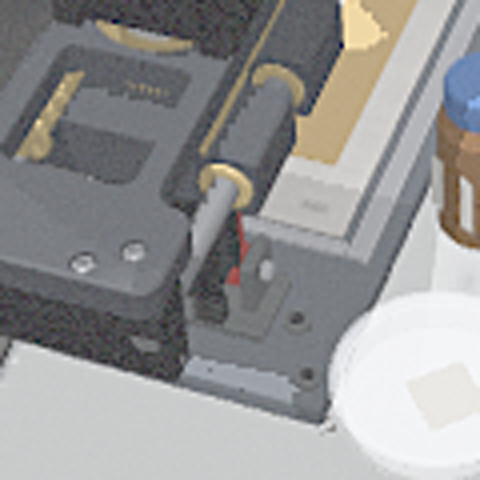

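That was the last picture. From here I go on with forces and a numeric check of the red arm's pixels.

drive_tool(
  moves=[
    [0,0,-0.005,-0.003,0,0,0],
    [0,0,-0.005,-0.002,0,0,0],
    [0,0,-0.005,-0.001,0,0,0],
    [0,0,-0.005,0,0,0,0],
  ],
)

```text
t: 6.2
position: [0.5354, -0.3309, 0.0667]
ee_rot: [3.093, -0.552, -0.0]
ft_force: [-0.5, -1.3, 0.7]
finger_gap: 0.004
gripper_force: 0.7
```

```bash
cat >> h.py <<'E'
def red():
    q=np.load("q.npy")
    for n in("top","side"):
        im=viewer.get_image(n).astype(int); m=(im[...,0]>110)&(im[...,0]>2*im[...,1])&(im[...,0]>2*im[...,2])
        v,u=np.nonzero(m); c=proj(n,h2w(q,[[0,-.095,.026]]))[0]; k=np.hypot(u-c[0],v-c[1])<60
        print(n,"red px",k.sum(),"centroid",(u[k].mean().round(1),v[k].mean().round(1)) if k.any() else None,"range",(u[k].min(),u[k].max(),v[k].min(),v[k].max()) if k.any() else None)
        for f in(-20,0,20,45,70,90):
            a=np.radians(f); P=[[0,-.095+L*np.sin(a),.026+L*np.cos(a)] for L in(.025,.05)]; print("  arm",f,proj(n,h2w(q,P)).round(0).tolist())
E
python3 -c "
from h import *
where();red()"
```

```text
t 6.2 holder mm [[   2.  -105.6   66.7]] toolx yaw 0.0004 zdir [-0. -0. -1.] gap 0.004 F [-0.49 -1.25  0.69]
top red px 0 centroid None range None
  arm -20 [[446.0, 276.0], [454.0, 276.0]]
  arm 0 [[441.0, 274.0], [444.0, 272.0]]
  arm 20 [[436.0, 272.0], [433.0, 268.0]]
  arm 45 [[430.0, 270.0], [421.0, 265.0]]
  arm 70 [[425.0, 269.0], [412.0, 264.0]]
  arm 90 [[424.0, 270.0], [409.0, 264.0]]
side red px 18 centroid (np.float64(261.4), np.float64(353.8)) range (np.int64(259), np.int64(264), np.int64(352), np.int64(356))
  arm -20 [[259.0, 351.0], [255.0, 343.0]]
  arm 0 [[262.0, 345.0], [261.0, 331.0]]
  arm 20 [[265.0, 341.0], [266.0, 323.0]]
  arm 45 [[268.0, 339.0], [272.0, 319.0]]
  arm 70 [[270.0, 340.0], [276.0, 323.0]]
  arm 90 [[270.0, 344.0], [277.0, 330.0]]
```

Contact force is about 1.4 N, pointing away from the arm and upward, as expected. I'll continue along the arc.

drive_tool(
  moves=[
    [0,0,-0.005,0,0,0,0],
    [0,0,-0.005,0.001,0,0,0],
    [0,0,-0.005,0.002,0,0,0],
    [0,0,-0.005,0.003,0,0,0],
    [0,0,-0.004,0.004,0,0,0],
  ],
)

```text
t: 6.8
position: [0.5439, -0.3083, 0.0565]
ee_rot: [3.093, -0.552, 0.001]
ft_force: [-0.3, -1.7, 1.9]
finger_gap: 0.008
gripper_force: 0.5
```

```bash
python3 -c "
from h import *
where();red()" | grep -v arm
```

```text
t 6.8 holder mm [[  2.2 -81.5  56.5]] toolx yaw 0.0003 zdir [ 0.001 -0.    -1.   ] gap 0.008 F [-0.35 -1.74  1.91]
top red px 0 centroid None range None
side red px 49 centroid (np.float64(260.5), np.float64(354.9)) range (np.int64(255), np.int64(269), np.int64(340), np.int64(360))
```

drive_tool(
  moves=[
    [0,0,-0.004,0.002,0,0,0],
    [0,0,-0.004,0.002,0,0,0],
    [0,0,-0.003,0.003,0,0,0],
    [0,0,-0.003,0.003,0,0,0],
  ],
)

```text
t: 7.3
position: [0.547, -0.2991, 0.0456]
ee_rot: [3.087, -0.547, -0.002]
ft_force: [-6.5, -12.4, -6.6]
finger_gap: 0.003
gripper_force: 7.3
```

```bash
python3 -c "
from h import *
where();red()" | grep -v arm
```

```text
t 7.3 holder mm [[  2.  -71.7  45.6]] toolx yaw 0.0028 zdir [-0.002 -0.006 -1.   ] gap 0.003 F [ -6.48 -12.35  -6.59]
top red px 0 centroid None range None
side red px 18 centroid (np.float64(260.3), np.float64(353.7)) range (np.int64(256), np.int64(264), np.int64(352), np.int64(356))
```

The tool is blocked horizontally and pulled down, so the fingertip has slipped in behind the knob on the hinge side. I'll back out, rise and come down on top of the knob.

drive_tool(
  moves=[
    [0,0,0.006,0,0,0,0],
    [0,0,0.008,0,0,0,0],
    [0,0,0.008,-0.005,0,0,0],
    [0,0,0.005,-0.03,0,0,0],
    [0,0,0,-0.035,0,0,0],
    [0,0,0,-0.035,0,0,0],
    [0,0,0,0,0,0,0],
  ],
)

```text
t: 8.1
position: [0.5422, -0.3236, 0.1577]
ee_rot: [3.087, -0.551, 0.017]
ft_force: [1.1, -0.7, 0.4]
finger_gap: 0.009
gripper_force: 0.0
```

```bash
python3 -c "
from h import *
where();red()
b=viewer.get_image('side'); cv2.imwrite('pics/n1.png',b[:,:,::-1])"
```

```text
t 8.1 holder mm [[  5.9 -96.4 157.7]] toolx yaw 0.0001 zdir [ 0.01  -0.008 -1.   ] gap 0.009 F [ 1.07 -0.67  0.4 ]
top red px 0 centroid None range None
  arm -20 [[446.0, 276.0], [454.0, 276.0]]
  arm 0 [[441.0, 274.0], [444.0, 272.0]]
  arm 20 [[436.0, 272.0], [433.0, 268.0]]
  arm 45 [[430.0, 270.0], [421.0, 265.0]]
  arm 70 [[425.0, 269.0], [412.0, 264.0]]
  arm 90 [[424.0, 270.0], [409.0, 264.0]]
side red px 150 centroid (np.float64(266.8), np.float64(341.8)) range (np.int64(256), np.int64(277), np.int64(328), np.int64(356))
  arm -20 [[259.0, 351.0], [255.0, 343.0]]
  arm 0 [[262.0, 345.0], [261.0, 331.0]]
  arm 20 [[265.0, 341.0], [266.0, 323.0]]
  arm 45 [[268.0, 339.0], [272.0, 319.0]]
  arm 70 [[270.0, 340.0], [276.0, 323.0]]
  arm 90 [[270.0, 344.0], [277.0, 330.0]]
```

The arm is now at about 75–85° and its end shows near (277,328). Pressing down from above the knob.

drive_tool(
  moves=[
    [0,-0.002,-0.022,0,0,0,0],
    [0,-0.002,-0.022,0,0,0,0],
    [0,0,0,0.03,0,0,0],
    [0,0,0,0.03,0,0,0],
    [0,0,0,0.025,0,0,0],
    [0,0,0,0.01,0,0,0],
    [0,0,0,0,0,0,0],
  ],
)

```text
t: 8.95
position: [0.5491, -0.2771, 0.0542]
ee_rot: [-3.09, 0.552, 0.007]
ft_force: [-0.5, -0.0, 0.4]
finger_gap: 0.007
gripper_force: 0.0
```

drive_tool(
  moves=[
    [0,0,0,0.004,0,0,0],
    [0,0,0,0.004,0,0,0],
    [0,0,0,0.003,0,0,0],
  ],
)

```text
t: 9.25
position: [0.5515, -0.2789, 0.0511]
ee_rot: [3.091, -0.551, 0.004]
ft_force: [-9.0, 7.0, 43.4]
finger_gap: 0.004
gripper_force: 21.0
```

```bash
python3 -c "
from h import *
where()"
```

```text
t 9.25 holder mm [[ -0.8 -51.3  51.1]] toolx yaw 0.0005 zdir [ 0.002 -0.002 -1.   ] gap 0.004 F [-9.    7.02 43.41]
```

43 N at z 51 mm. That fits a closed clamp, since every height I measured came out about 6 mm high. I'll retract and verify numerically.

drive_tool(
  moves=[
    [0,0,0,0,0,0,0],
    [0,0,0,-0.02,0,0,0],
    [0,0,0,-0.04,0,0,0],
    [0,0,0,-0.04,0,0,0],
    [0,-0.04,0,-0.02,0,0,0],
    [0,-0.04,0,-0.02,0,0,0],
    [0,-0.04,0,0,0,0,0],
    [0,-0.04,0,0,0,0,0],
  ],
)

```text
t: 10.05
position: [0.3998, -0.2231, 0.1874]
ee_rot: [3.09, -0.551, 0.006]
ft_force: [0.9, -0.9, -0.4]
finger_gap: 0.011
gripper_force: 0.0
```

drive_tool(
  moves=[
    [0,0,0.04,-0.02,0,0,0],
    [0,0,0.04,-0.02,0,0,0],
    [0,0,0.04,-0.02,0,0,0],
    [0,0,0.04,0,0,0,0],
    [0,0,0.04,0,0,0,0],
    [0,0,0.04,0,0,0,0],
    [0,0,0.04,0,0,0,0],
    [0,0,0,0,0,0,0],
  ],
)

```text
t: 10.85
position: [0.3018, -0.4916, 0.2468]
ee_rot: [3.085, -0.558, 0.004]
ft_force: [-0.0, 0.4, 0.3]
finger_gap: 0.003
gripper_force: 0.0
```

```bash
python3 -c "
from h import *
where();red()
q=np.load('q.npy')
for dz in(0,.006):
  for th in(1.6,1.75,1.86,1.92,1.97):
    f=th-.349; K=[[0,-.095+.043*np.sin(f)-L*np.cos(f),.026+dz+.043*np.cos(f)+L*np.sin(f)] for L in(.018,)]
    print(dz,th,'knob',proj('top',h2w(q,K)).round(1),proj('side',h2w(q,K)).round(1))
from scipy import ndimage
for n in('top','side'):
    im=viewer.get_image(n).astype(int); cv2.imwrite(f'pics/n_{n}.png',im[:,:,::-1]); c=proj(n,h2w(q,[[0,-.052,.05]]))[0].round().astype(int)
    l,k=ndimage.label(im.max(2)<70)
    for i in range(1,k+1):
        v,u=np.nonzero(l==i)
        if len(u)>12 and np.hypot(u.mean()-c[0],v.mean()-c[1])<25: print(n,'dark',len(u),u.mean().round(1),v.mean().round(1),u.min(),u.max(),v.min(),v.max())
"
```

```text
t 10.85 holder mm [[-161.5 -337.2  246.8]] toolx yaw -0.0045 zdir [ 0.001 -0.007 -1.   ] gap 0.003 F [-0.01  0.38  0.25]
top red px 189 centroid (np.float64(431.5), np.float64(272.8)) range (np.int64(410), np.int64(444), np.int64(266), np.int64(280))
  arm -20 [[446.0, 276.0], [454.0, 276.0]]
  arm 0 [[441.0, 274.0], [444.0, 272.0]]
  arm 20 [[436.0, 272.0], [433.0, 268.0]]
  arm 45 [[430.0, 270.0], [421.0, 265.0]]
  arm 70 [[425.0, 269.0], [412.0, 264.0]]
  arm 90 [[424.0, 270.0], [409.0, 264.0]]
side red px 272 centroid (np.float64(265.2), np.float64(345.0)) range (np.int64(255), np.int64(279), np.int64(327), np.int64(360))
  arm -20 [[259.0, 351.0], [255.0, 343.0]]
  arm 0 [[262.0, 345.0], [261.0, 331.0]]
  arm 20 [[265.0, 341.0], [266.0, 323.0]]
  arm 45 [[268.0, 339.0], [272.0, 319.0]]
  arm 70 [[270.0, 340.0], [276.0, 323.0]]
  arm 90 [[270.0, 344.0], [277.0, 330.0]]
0 1.6 knob [[420.6 265.5]] [[272.  321.9]]
0 1.75 knob [[417.6 264.9]] [[273.4 322.6]]
0 1.86 knob [[415.7 264.7]] [[274.3 323.7]]
0 1.92 knob [[414.8 264.6]] [[274.7 324.4]]
0 1.97 knob [[414.1 264.6]] [[275.  325.1]]
0.006 1.6 knob [[421.2 265.1]] [[271.7 318.6]]
0.006 1.75 knob [[418.1 264.5]] [[273.1 319.4]]
0.006 1.86 knob [[416.2 264.3]] [[274.  320.5]]
0.006 1.92 knob [[415.3 264.2]] [[274.4 321.2]]
0.006 1.97 knob [[414.6 264.2]] [[274.8 321.9]]
top dark 31 413.7 265.5 411 418 261 270
top dark 14 432.8 280.6 431 435 278 283
side dark 104 273.6 323.9 268 279 319 329
side dark 19 276.8 336.8 275 278 333 340[ WARN:0@7.464] global loadsave.cpp:1063 imwrite_ Unsupported depth image for selected encoder is fallbacked to CV_8U.
```

The pictures fit a closed arm, but there's a 6 mm height ambiguity: without that offset, a knob at z 51 would mean only 1.74 rad. There's plenty of time, so I'll touch the bare base (nominally z 10 mm) with the fingertip to find the real offset.

drive_tool(
  moves=[
    [0,0.02,-0.04,0,0,0,0],
    [0,0.02,-0.04,0,0,0,0],
    [0,0.02,-0.04,0,0,0,0],
    [0,0.02,-0.04,0,0,0,0],
    [0,0.02,-0.04,0.02,0,0,0],
    [0,0.02,-0.04,0.03,0,0,0],
    [0,0,-0.015,0.03,0,0,0],
    [0,0,0,0,0,0,0],
  ],
)

```text
t: 11.85
position: [0.5003, -0.2838, 0.1643]
ee_rot: [-3.089, 0.542, 0.014]
ft_force: [-1.2, 0.4, -0.3]
finger_gap: 0.004
gripper_force: 0.0
```

```bash
python3 -c "
from h import *
where()"
```

```text
t 11.85 holder mm [[-47.2 -73.6 164.3]] toolx yaw 0.0061 zdir [-0.008  0.007 -1.   ] gap 0.004 F [-1.25  0.36 -0.27]
```

drive_tool(
  moves=[
    [0,0.003,0.004,0.035,0,0,0],
    [0,0,0,0.035,0,0,0],
    [0,0,0,0.035,0,0,0],
    [0,0,0,0.02,0,0,0],
    [0,0,0,0,0,0,0],
    [0,0,0,0,0,0,0],
  ],
)

```text
t: 12.45
position: [0.5038, -0.2959, 0.0441]
ee_rot: [3.092, -0.552, 0.002]
ft_force: [-0.3, 0.4, 0.9]
finger_gap: 0.004
gripper_force: 0.0
```

```bash
python3 -c "
from h import *
where()"
```

```text
t 12.45 holder mm [[-39.7 -83.6  44.1]] toolx yaw -0.0001 zdir [ 0.001 -0.001 -1.   ] gap 0.004 F [-0.3   0.45  0.94]
```

drive_tool(
  moves=[
    [0,0,0,0.014,0,0,0],
    [0,0,0,0.01,0,0,0],
    [0,0,0,0.001,0,0,0],
    [0,0,0,0,0,0,0],
  ],
)

```text
t: 12.85
position: [0.5038, -0.2954, 0.018]
ee_rot: [3.092, -0.552, 0.002]
ft_force: [-0.1, -0.6, 2.0]
finger_gap: 0.006
gripper_force: 0.6
```

drive_tool(
  moves=[
    [0,0,0,0.002,0,0,0],
    [0,0,0,0,0,0,0],
  ],
)

```text
t: 13.05
position: [0.5038, -0.2953, 0.0179]
ee_rot: [3.092, -0.551, 0.002]
ft_force: [-2.1, 1.9, 15.3]
finger_gap: 0.006
gripper_force: 7.1
```

drive_tool(
  moves=[
    [0,0,0,0.002,0,0,0],
    [0,0,0,0,0,0,0],
  ],
)

```text
t: 13.25
position: [0.5039, -0.2954, 0.0178]
ee_rot: [3.091, -0.551, 0.002]
ft_force: [-3.9, 3.0, 27.2]
finger_gap: 0.0
gripper_force: 13.3
```

drive_tool(
  moves=[
    [0,0,0,0.002,0,0,0],
    [0,0,0,0,0,0,0],
  ],
)

```text
t: 13.45
position: [0.5039, -0.2954, 0.0177]
ee_rot: [3.091, -0.55, 0.003]
ft_force: [-7.1, 4.1, 39.4]
finger_gap: 0.007
gripper_force: 19.5
```

The base top reads z 18 mm, an offset of about +7.5 mm, so the knob at 51 mm sits at roughly 43.5 mm in the holder frame (closed is 44). The clamp is closed. Retract and hand in.

drive_tool(
  moves=[
    [0,0,0,-0.02,0,0,0],
    [0,0,0,-0.04,0,0,0],
    [0,0,0,-0.04,0,0,0],
    [0,0,0,-0.04,0,0,0],
    [0,0,0,0,0,0,0],
    [0,0,0,0,0,0,0],
  ],
)

```text
t: 14.05
position: [0.5037, -0.2951, 0.1527]
ee_rot: [3.092, -0.552, 0.003]
ft_force: [0.0, -0.7, -1.1]
finger_gap: 0.004
gripper_force: 0.0
```

```bash
python3 -c "
from h import *
where(); print(env.close_job())"
```

```text
t 14.05 holder mm [[-40.1 -82.9 152.7]] toolx yaw 0.0003 zdir [ 0.002 -0.001 -1.   ] gap 0.004 F [ 0.02 -0.65 -1.05]
the job is handed in; nothing more can be done
None
```

The job is handed in at 14 s with no verdict returned: the plate was seen flat in its nest, tape up, and the clamp looks closed from touch heights (knob about 43 mm above the holder's underside, 44 expected), though neither was checked in a picture after the press.

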